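# Counter-hold the hidden pivot bolt of a lapping stand

## Robot

A 6-joint arm with a two-finger parallel gripper is mounted at the origin on a cart in front of the work surface, level with it; the furniture and walls round the work are solid. World frame = base frame: x ahead of the robot, y to its left, z up, the work surface at z = 0. Lengths are in m, angles in rad, forces in N, time in s.
With the tool pointing down it reaches from about 0.375 to 0.975 m from the base axis. Payload 3.8 kg.
Tool frame: the origin (TCP) lies midway between the tips of the shut fingers; the grasp point (between the pads) lies 19 mm behind it; z points along the fingers, y is the line along which they close (so a half turn about z gives the same grasp; the last joint's range is limited). The gripper opens to 85 mm and grips with 20 to 120 N. Pads are 22 mm wide; open, the fingers measure 114 mm over their backs; the gripper's body (76 mm by 85 mm) begins 54 mm behind the grasp point. The pads swing forward as they close: fully open they stand 13 mm farther back than shut.
Start: joints at [-1.207, 0.264, 1.604, -0, 1.274, -0.037], TCP at [0.263, -0.622, 0.231] pointing down, gripper open.
Joint ranges: [-2.63, 2.63], [-0.94, 2.18], [0.31, 2.57], [-1.31, 4.45], [0, 2.66], [-2.55, 2.55]. Speed limits (rad/s): [2.57, 2.57, 3.14, 3.14, 3.14, 3.14].

## Interface

Orientations are given as a unit quaternion [x, y, z, w].
In Python, from rig import * gives the robot as it stands. The module is installed in compiled form; this text tells all that it offers.
- The arm moves only by the tool jog_arm, never from a script. Its argument "increments" is a list of rows, each an object of numbers: "dx", "dy", "dz": the shift along the world's x, y, z in mm; "spin": the turn about the world's z in degrees; "fingers": the gripper's target within -1 to 1 (fully open at 1, half-way at 0, shut at -1). A call has 1 to 20 rows; each row is the pose to reach, as a shift and turn from the pose commanded when the call began; what a row does not reach only later rows make up. A row lasts 1/8 s, in which the tool goes at most 62.5 mm and 10.7 degrees, less where a joint would pass 70% of its speed; a pose out of reach is approached as far as the arm can. A call with a gripper value outside its range is refused whole. The fingers move at their own pace and stop on an object; "force" is the grip in N (left out, the last holds). Time passes only in rows, so rows that repeat a pose let the fingers close. It gives the time, the measured TCP pose, the force, the opening and the grip force at its end, in the units of the state.
- get_obs(): the state, without advancing time (a new reading comes with each control period).
- get_image(name): name is "scene" or "top"; returns a dict with "color" (480x640x3 uint8, red, green, blue), "K" (3x3 intrinsics, pixels), "k1" (the pictures are not rectified: a ray, as slopes to the right and down, at radius r is drawn at 1 + k1 r^2 times it, then the intrinsics apply), "origin" and "orientation" of the camera in the world. Camera axes: x right, y up, looking along -z (the intrinsics and any distortion apply to the point x, -y, -z); pixel columns grow to the right and rows downward; lengths in m; the calibration is good to about 2 mm. A picture is of the moment at which its call begins. There is no depth.
- close_job(): hands the job in; it is judged then, once.
Trained networks look in a picture, given as the dict that the camera call returned (one of the last four; its "shot" number tells which), for a name from the list of things; names that differ only in an ending like _2 or _b are one class to them, and where a whole thing is asked for, a point or a joint stands for the part that bears it (a point fixed in the world has none). Each returns a list of dicts, best first, with "confidence" (0 to 1); they miss things now and then, are a little off and sometimes report something else, mostly with a low value. They report only what shows in the picture. A call takes as long as a camera call.
- spot_in(picture, thing): "box" ([left, top, right, bottom] in pixels, round what is visible of it).
- outline_of(picture, thing): "pixels" (480x640 bool, what is visible of it) and "box" ([left, top, right, bottom] in pixels, round what is visible of it).
- tip_of(picture, thing): "xy" ([column, row] in pixels: a listed point, or the origin of a listed thing).
The state is a dict: "clock": time; "joint_pos": joint angles; "dq": joint speeds; "joint_efforts": joint torques, N m; "tool_pos": TCP position; "ee_rot": TCP orientation; "contact_force": force on the tool from outside, world axes, zero at the start; "ft_torque": the same for the moment, N m; "grip_width": finger opening in m; "finger_force": force on a finger pad.
Only numpy, scipy, OpenCV 4.12 (cv2) and the standard library are available. Lean on these libraries where they do the work, as an engineer would, in place of code of your own. Each camera call takes 0.05 s, during which the arm holds its last target. There are 200 camera calls.

## Task

The pressure arm of the lapping stand has sunk because its pivot nut is slack. First clear the tray for my spanner: stand the two finished steel polishing pucks upright in the blue tote. Then reach down into the gap behind the front bracket cheek, grip the hidden hexagon bolt head, turn it until the pressure arm is level, and finish still gripping it there so that it cannot turn while I tighten the nut; move the arm only by that bolt head, and leave everything else where it stands.

Things in the scene. Friction and masses are not known exactly. Their poses are not given: they have to be found in the camera images.
- puck_a_center (a point): centre (half-way up, 20 mm above its underside) of a finished polishing puck: loose steel disc 48 mm across and 8 mm thick with an upright round grip stem on its middle, 20 mm across, from 10 to 40 mm above the underside; weighs about 110 g; stands in the catch tray, whose floor is 8 mm above the worktop. z is up along the stem
- puck_b_center (a point): the same point of the second, equal polishing puck
- tote_floor (a point): middle of the inner floor (5 mm above the worktop) of the fixed blue open tote, outside 165 (its x) x 125 (its y) x 45 mm high, walls 4 mm with a rim that stands out 6 mm; z is up. Both pucks fit side by side along its x, for example 38 mm either side of the middle
- stand: the fixed lapping stand; origin on the worktop below the rear face of the front bracket cheek; x leads away from the robot, y to the left. Its base is a catch tray: floor 8 mm, rim 20 mm above the worktop, from x = -185 to 47 mm and y = -185 to 105 mm; the pucks stand in its front part. A fixed machine 0.38 m tall stands to its left (world x over 0.38 m, y over 0.25 m)
- bolt_head_center (a point): centre of the hexagon head in the gap, 24 mm across flats, 13 mm high, 3 to 16 mm behind the front cheek. x: bolt axis, away from the cheek; y: normal to the two flats at left and right, which are upright with the arm level. It turns with the arm: while sunk, head and flats are rolled by the pivot angle about +x, so a gripper taking those flats from above leans to the right (stand -y)
- pivot (a joint): angle of bolt and pressure arm about the bolt axis, rad: 0 = arm level, positive = sunk (free end low), 0.40 = lower stop, foot on the polishing pad; range -0.35 to 0.40. The nut is slack: the arm's weight (about 0.16 N m) sinks it back to 0.40 whenever nobody holds the bolt head
- bolt_head: the same bolt head as a part; its origin lies on the bolt axis at the rear face of the front cheek
- press_bar: the pressure arm, fixed to the bolt in front of the front cheek, origin on the bolt axis: aluminium bar 12 mm thick, 22 mm high, at the stand's x = -28 to -16 mm, reaching 132 mm to the right (stand -y), with the nut and bolt end (to x = -48 mm), a 40 mm high knob weight standing on its free end and a foot pin below. The robot must not touch it
- puck_a: the first puck as a part; origin in the middle of its underside
- puck_b: the second puck as a part; origin in the middle of its underside
- cleaner: cleaner cassette, 71 x 112 x 33 mm, at the back right; leave it
- keys: aluminium block with hex keys, 36 x 60 x 82 mm, at the front left, before the big machine; leave it
- magnifier: black standing loupe, 40 mm across and high, at the front left; leave it
- tweezer: steel tweezers, 127 mm long, lying at the front right; leave them
- gap_center (a point): middle of the gap between the stand's two upright bracket cheeks, at bolt height (125 mm above the worktop); axes as the stand's. The gap is 56 mm wide along x, open above and at both sides; each cheek is 8 mm thick, 60 mm wide along y, with a round top 155 mm above the worktop; the foot between them is 16 mm high

How it is judged:
By the outcome, as a careful person would: the job done as asked, in the order asked, and still so for the second after the job is handed in, while the arm keeps its last pose, push and grip.
It also fails if it takes over 67 s, if anything falls off the work surface, if the arm or the gripper's body presses on something with over 40 N, if the wrist force passes 120 N, or if a joint passes its speed limit or range.

## Working session

There is one attempt and no reset: what is moved stays moved. The work goes in short steps, Python scripts to look and compute and a tool call to move; the robot and the scene stay as the last step left them, time stands still between calls to the robot, and variables do not carry over. Pictures are saved under pics/ and viewed, at most 10 in all, crops included, and the job is handed in when it is done.

Besides the shell and the picture viewer there is one more tool, called after "Request:" by a JSON object that holds its "name" and its "arguments", one argument or row to a line. jog_arm: Moves the arm, as the interface text tells. Its arguments: {"type":"object","properties":{"increments":{"type":"array","items":{"type":"object","properties":{"dx":{"type":"number"},"dy":{"type":"number"},"dz":{"type":"number"},"spin":{"type":"number"},"fingers":{"type":"number"}}}},"force":{"type":"number"}},"required":["increments"]}

```bash
mkdir -p pics; cat > h.py <<'E'
from rig import *
import numpy as np, cv2
from scipy.spatial.transform import Rotation as R
def ray(im,px):
    K=np.array(im["K"]);D=np.array([im["k1"],0,0,0,0.])
    p=cv2.undistortPoints(np.array([[px]],float),K,D)[0,0]
    d=R.from_quat(im["orientation"]).apply([p[0],-p[1],-1.]) 
    return np.array(im["origin"]),d
def atz(im,px,z):
    o,d=ray(im,px);return o+d*(z-o[2])/d[2]
def proj(im,P):
    K=np.array(im["K"]);q=R.from_quat(im["orientation"]).inv().apply(np.array(P)-im["origin"])
    s=q[:2]*[1,-1]/-q[2];s=s*(1+im["k1"]*(s@s));return (K@[s[0],s[1],1])[:2]
def tri(r):
    A=0;b=0
    for o,d in r:
        d=d/np.linalg.norm(d);M=np.eye(3)-np.outer(d,d);A=A+M;b=b+M@o
    x=np.linalg.solve(A,b);return x
def save(im,n): cv2.imwrite("pics/"+n,im["color"][:,:,::-1])
E
python3 - <<'E'
from h import *
np.set_printoptions(precision=4,suppress=True)
ims={n:get_image(n) for n in("scene","top")}
for n,im in ims.items():
    save(im,n+"0.png");print(n,im["origin"],im["orientation"],im["K"][0][0],im["k1"])
for t in["puck_a_center","tote_floor","stand","bolt_head_center","gap_center","press_bar","puck_a","pivot","cleaner","magnifier","keys","tweezer"]:
    for n,im in ims.items():
        print(t,n,[(np.round(d["xy"]).tolist(),round(d["confidence"],2)) for d in tip_of(im,t)][:4])
E
```

```text
scene [-0.3679  0.6738  0.8353] [-0.2166  0.429   0.7823 -0.3962] 617.1240224278773 -0.2182443597588773
top [ 0.39   -0.0252  1.0255] [-0.0528  0.0613  0.7056 -0.704 ] 435.2622685960663 0.015086382290783528
puck_a_center scene [([381.0, 263.0], 0.87)]
puck_a_center top [([355.0, 263.0], 0.71)]
tote_floor scene [([429.0, 225.0], 0.96)]
tote_floor top [([448.0, 235.0], 0.74)]
stand scene [([301.0, 260.0], 0.66)]
stand top [([302.0, 201.0], 0.98)]
bolt_head_center scene []
bolt_head_center top [([301.0, 184.0], 0.64)]
gap_center scene [([292.0, 208.0], 0.65)]
gap_center top [([300.0, 176.0], 0.9)]
press_bar scene [([299.0, 215.0], 0.61)]
press_bar top []
puck_a scene [([341.0, 277.0], 0.73)]
puck_a top [([352.0, 267.0], 0.73), ([311.0, 255.0], 0.55)]Traceback (most recent call last):
  File "<stdin>", line 8, in <module>
ValueError: it knows: bolt_head, bolt_head_center, cleaner, gap_center, keys, magnifier, press_bar, puck, puck_a_center, puck_b_center, stand, tote_floor, tweezer
```

View pics/scene0.png

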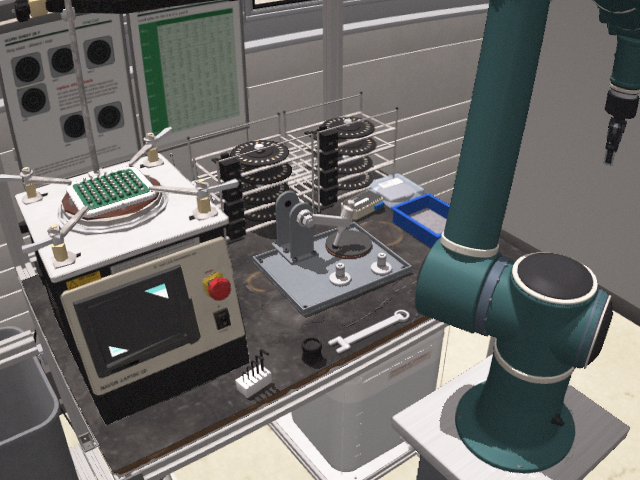

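View pics/top0.png

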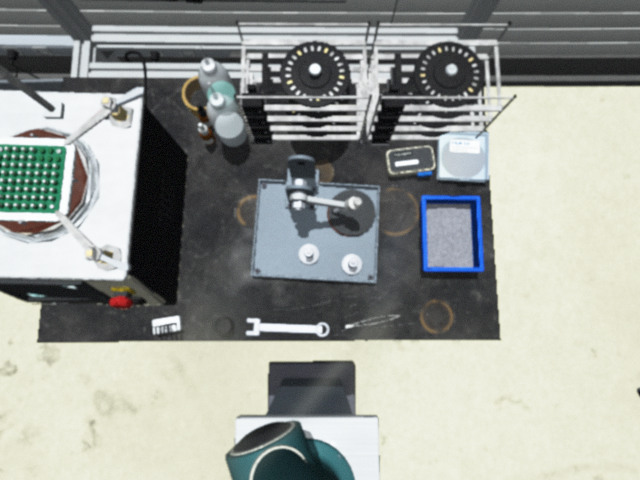

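The top view shows the puck stems at about (309,253) and (352,263), the tote at about (452,233), and the bolt/cheeks at about (300,190). The scene view shows the arm sunk to the right. The jog can't tilt the tool, so I'll turn the head with one pad and then clamp the flats.

```bash
python3 - <<'E'
from h import *
np.set_printoptions(precision=4,suppress=True)
s=get_image("scene");t=get_image("top")
z={"puck_a_center":.028,"puck_b_center":.028,"tote_floor":.005,"stand":0,"bolt_head_center":.125,"gap_center":.125,"bolt_head":.125,"puck":.008,"press_bar":.125}
for k,v in z.items():
    for n,im in(("s",s),("t",t)):
        for d in tip_of(im,k): print(k,n,np.round(d["xy"],1),round(d["confidence"],2),atz(im,d["xy"],v))
for n,im in(("s",s),("t",t)):
    for d in outline_of(im,"puck"): print("puck outl",n,d["box"],round(d["confidence"],2))
# tote outline, stand outline min area rects in top
for k,zz in(("tote_floor",.045),("stand",.02)):
    try:
        m=outline_of(t,k)[0]["pixels"].astype(np.uint8)
        c=max(cv2.findContours(m,0,2)[0],key=cv2.contourArea)
        b=cv2.boxPoints(cv2.minAreaRect(c));print(k,[atz(t,p,zz)[:2] for p in b])
    except Exception as e: print(k,e)
def crop(im,x,y,w,h,f):
    c=im["color"][y:y+h,x:x+w,::-1];return cv2.resize(c,None,fx=f,fy=f,interpolation=cv2.INTER_CUBIC)
cv2.imwrite("pics/topc.png",crop(t,240,145,260,150,3))
cv2.imwrite("pics/scc.png",crop(s,250,170,210,150,3.8))
o=get_obs();print(o["tool_pos"],R.from_quat(o["ee_rot"]).as_matrix(),o["grip_width"],o["clock"])
E
```

```text
puck_a_center s [382.  261.5] 0.83 [ 0.4917 -0.1082  0.028 ]
puck_a_center t [354.4 262.1] 0.73 [ 0.4932 -0.1113  0.028 ]
puck_a_center t [311.8 254.7] 0.42 [ 0.5105 -0.0132  0.028 ]
puck_b_center s [343.3 269.9] 0.65 [ 0.518  -0.0169  0.028 ]
puck_b_center t [308.6 252.6] 0.78 [ 0.5154 -0.0059  0.028 ]
puck_b_center t [169.2 325.1] 0.52 [0.3529 0.305  0.028 ]
tote_floor s [430.9 225.9] 0.96 [ 0.5633 -0.3367  0.005 ]
tote_floor s [300.  261.1] 0.54 [0.6316 0.0241 0.005 ]
tote_floor t [447.3 237.1] 0.58 [ 0.5549 -0.3354  0.005 ]
stand s [298.4 259.3] 0.7 [0.646  0.0191 0.    ]
stand t [301.3 200.7] 0.8 [0.6453 0.0126 0.    ]
bolt_head_center t [301.5 182.6] 0.4 [0.6539 0.0077 0.125 ]
bolt_head_center t [303.2 202. ] 0.3 [0.6114 0.0039 0.125 ]
gap_center s [294.3 204. ] 0.6 [ 0.6877 -0.0013  0.125 ]
gap_center t [311.5 253.7] 0.37 [ 0.5009 -0.0138  0.125 ]
bolt_head s [342.4 268.9] 0.74 [0.4153 0.0655 0.125 ]
bolt_head t [350.3 266.3] 0.61 [ 0.4744 -0.0943  0.125 ]
puck s [336.7 278.1] 0.64 [ 0.5236 -0.0028  0.008 ]
puck s [383.6 265.8] 0.54 [ 0.4975 -0.1192  0.008 ]
puck t [311.7 254.2] 0.67 [ 0.5141 -0.0128  0.008 ]
puck t [355.6 264.3] 0.61 [ 0.4901 -0.1158  0.008 ]
press_bar s [298.6 212.9] 0.89 [0.6477 0.0135 0.125 ]
press_bar t [298.  187.3] 0.77 [0.6436 0.0151 0.125 ]
press_bar t [304.1 188.5] 0.39 [0.6409 0.0021 0.125 ]
puck outl s [329.8, 262.2, 353.1, 286.5] 0.56
puck outl s [373.6, 252.4, 388.0, 275.6] 0.51
puck outl t [302.3, 242.1, 317.6, 264.7] 0.83
puck outl t [346.3, 253.8, 361.4, 275.7] 0.81
tote_floor [array([ 0.6476, -0.2646]), array([ 0.6475, -0.4112]), array([ 0.4708, -0.4001]), array([ 0.471 , -0.2577])]
stand [array([0.46  , 0.1265]), array([0.7586, 0.1198]), array([ 0.7447, -0.1811]), array([ 0.4463, -0.1607])]
[ 0.2633 -0.6215  0.2313] [[ 0.9207  0.3902 -0.    ]
 [ 0.3902 -0.9207 -0.    ]
 [-0.      0.     -1.    ]] 0.08522633486078847 2.0
```

View pics/topc.png

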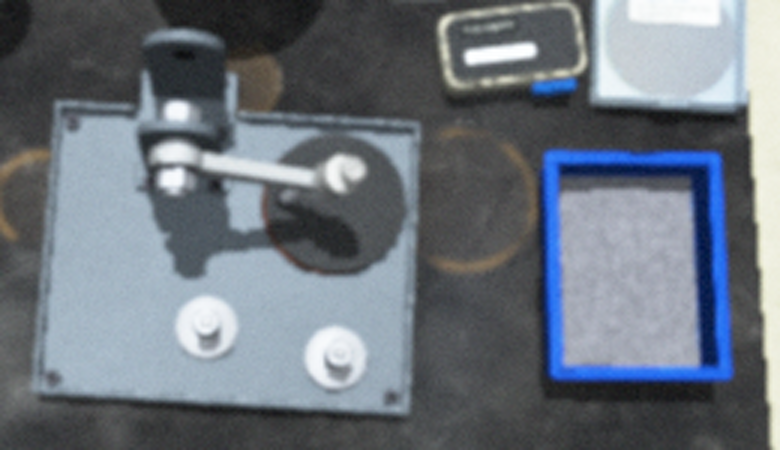

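View pics/scc.png

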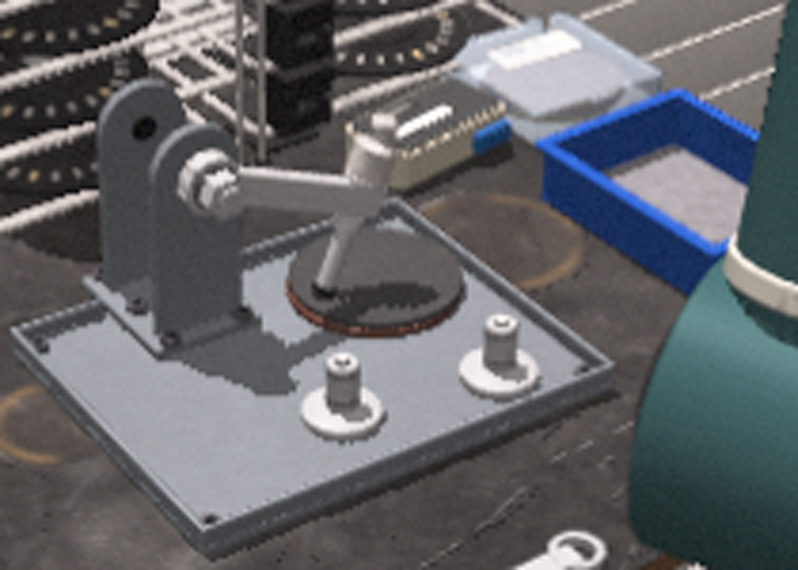

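The top crop shows the bright bolt head behind the front cheek at crop (181,110). The stems are at (207,325) and (341,354). The tray corners are (58,103), (420,122), (33,393), (408,412). The tote runs from (548,153) to (730,378). In the scene crop the stem tops are at (344,363) and (502,325).

```bash
python3 - <<'E'
from h import *
np.set_printoptions(precision=4,suppress=True)
s=get_image("scene");t=get_image("top")
T=lambda x,y:((x+.5)/3+239.5,(y+.5)/3+144.5)
S=lambda x,y:((x+.5)/3.8+249.5,(y+.5)/3.8+169.5)
c=[atz(t,T(*p),.02)[:2] for p in((58,103),(420,122),(408,412),(33,393))]
print("tray",c)
src=np.array([[47,105],[47,-185],[-185,-185],[-185,105]])/1e3
M=cv2.estimateAffinePartial2D(src,np.array(c))[0];A,B=M[:,:2],M[:,2];print("stand fit",B,np.degrees(np.arctan2(A[1,0],A[0,0])),np.linalg.norm(A[:,0]))
print("bolt from tray",A@[.0095,0]+B,"T bolt",atz(t,T(181,112),.137))
for p,q in(((207,325),(344,363)),((341,354),(502,325))):
    print("stem top",atz(t,T(*p),.048),atz(s,S(*q),.048),tri([ray(t,T(*p)),ray(s,S(*q))]))
print("tote rim",[atz(t,T(*p),.045)[:2] for p in((545,153),(722,153),(733,379),(549,379))])
sc=[atz(s,S(*p),.02)[:2] for p in((612,365),(203,535),(14,330))];print("tray scene BR,BL,TL",sc)
print("cheek front top s", proj(s,[*(A@[-.008,0]+B),.155]), proj(t,[*(A@[-.008,0]+B),.155]))
E
```

```text
tray [array([0.6935, 0.113 ]), array([ 0.678 , -0.1752]), array([ 0.4479, -0.1603]), array([0.4632, 0.1275])]
stand fit [0.6414 0.012 ] -3.2894484211932418 0.9943325694936087
bolt from tray [0.6509 0.0115] T bolt [0.6517 0.0104 0.137 ]
stem top [ 0.512  -0.0064  0.048 ] [ 0.5145 -0.005   0.048 ] [ 0.5128 -0.0054  0.0486]
stem top [ 0.4898 -0.1071  0.048 ] [ 0.4899 -0.1046  0.048 ] [ 0.4906 -0.1065  0.0467]
tote rim [array([ 0.646 , -0.2677]), array([ 0.6459, -0.4049]), array([ 0.4708, -0.4024]), array([ 0.471 , -0.2637])]
tray scene BR,BL,TL [array([ 0.4482, -0.1582]), array([0.4617, 0.1308]), array([0.6936, 0.1137])]
cheek front top s [302.1991 203.7824] [298.6348 188.0716]
```

Request:
{"name": "jog_arm", "arguments": {
  "increments": [
    {"dx":25,"dy":56,"spin":-10,"fingers":0.3},
    {"dx":50,"dy":112,"spin":-20,"fingers":0.3},
    {"dx":75,"dy":168,"spin":-23,"fingers":0.3},
    {"dx":100,"dy":224,"spin":-23,"fingers":0.3},
    {"dx":125,"dy":280,"spin":-23,"fingers":0.3},
    {"dx":150,"dy":336,"spin":-23,"fingers":0.3},
    {"dx":175,"dy":392,"spin":-23,"fingers":0.3},
    {"dx":200,"dy":448,"spin":-23,"fingers":0.3},
    {"dx":215,"dy":490,"spin":-23,"fingers":0.3},
    {"dx":227,"dy":516,"dz":-30,"spin":-23,"fingers":0.3},
    {"dx":227,"dy":516,"dz":-80,"spin":-23,"fingers":0.3},
    {"dx":227,"dy":516,"dz":-130,"spin":-23,"fingers":0.3},
    {"dx":227,"dy":516,"dz":-150,"spin":-23,"fingers":0.3},
    {"dx":227,"dy":516,"dz":-150,"spin":-23,"fingers":0.3},
    {"dx":227,"dy":516,"dz":-150,"spin":-23,"fingers":0.3}
  ],
  "force": 40
}}

```text
invalid input
```

Request:
{"name": "jog_arm", "arguments": {
  "increments": [
    {"dx":25,"dy":56,"dz":0,"spin":-10,"fingers":0.3},
    {"dx":50,"dy":112,"dz":0,"spin":-20,"fingers":0.3},
    {"dx":75,"dy":168,"dz":0,"spin":-23,"fingers":0.3},
    {"dx":100,"dy":224,"dz":0,"spin":-23,"fingers":0.3},
    {"dx":125,"dy":280,"dz":0,"spin":-23,"fingers":0.3},
    {"dx":150,"dy":336,"dz":0,"spin":-23,"fingers":0.3},
    {"dx":175,"dy":392,"dz":0,"spin":-23,"fingers":0.3},
    {"dx":200,"dy":448,"dz":0,"spin":-23,"fingers":0.3},
    {"dx":215,"dy":490,"dz":0,"spin":-23,"fingers":0.3},
    {"dx":227,"dy":516,"dz":-30,"spin":-23,"fingers":0.3},
    {"dx":227,"dy":516,"dz":-80,"spin":-23,"fingers":0.3},
    {"dx":227,"dy":516,"dz":-130,"spin":-23,"fingers":0.3},
    {"dx":227,"dy":516,"dz":-150,"spin":-23,"fingers":0.3},
    {"dx":227,"dy":516,"dz":-150,"spin":-23,"fingers":0.3}
  ],
  "force": 40
}}

```text
clock: 3.85
tool_pos: [0.4885, -0.1049, 0.0793]
ee_rot: [1.0, -0.0, -0.002, -0.001]
contact_force: [-0.5, 0.0, 0.5]
grip_width: 0.0555
finger_force: 0.0
```

Request:
{"name": "jog_arm", "arguments": {
  "increments": [
    {"dx":2,"dy":-1,"dz":-45,"spin":0,"fingers":0.3},
    {"dx":2,"dy":-1,"dz":-58,"spin":0,"fingers":0.3},
    {"dx":2,"dy":-1,"dz":-58,"spin":0,"fingers":0.3},
    {"dx":2,"dy":-1,"dz":-58,"spin":0,"fingers":-1},
    {"dx":2,"dy":-1,"dz":-58,"spin":0,"fingers":-1},
    {"dx":2,"dy":-1,"dz":-58,"spin":0,"fingers":-1},
    {"dx":2,"dy":-1,"dz":-58,"spin":0,"fingers":-1},
    {"dx":2,"dy":-1,"dz":-58,"spin":0,"fingers":-1},
    {"dx":2,"dy":-1,"dz":-40,"spin":0,"fingers":-1},
    {"dx":2,"dy":-1,"dz":0,"spin":0,"fingers":-1},
    {"dx":2,"dy":-1,"dz":50,"spin":0,"fingers":-1}
  ],
  "force": 40
}}

```text
clock: 5.22
tool_pos: [0.491, -0.1062, 0.1321]
ee_rot: [1.0, -0.0, -0.001, -0.0]
contact_force: [0.9, 0.5, -1.1]
grip_width: 0.0177
finger_force: 39.1
```

Request:
{"name": "jog_arm", "arguments": {
  "increments": [
    {"dx":7,"dy":-55,"dz":0,"spin":0,"fingers":-1},
    {"dx":14,"dy":-110,"dz":0,"spin":0,"fingers":-1},
    {"dx":21,"dy":-165,"dz":0,"spin":0,"fingers":-1},
    {"dx":28,"dy":-210,"dz":0,"spin":0,"fingers":-1},
    {"dx":30,"dy":-229,"dz":0,"spin":0,"fingers":-1},
    {"dx":30,"dy":-229,"dz":-20,"spin":0,"fingers":-1},
    {"dx":30,"dy":-229,"dz":-60,"spin":0,"fingers":-1},
    {"dx":30,"dy":-229,"dz":-90,"spin":0,"fingers":-1},
    {"dx":30,"dy":-229,"dz":-105,"spin":0,"fingers":-1},
    {"dx":30,"dy":-229,"dz":-110,"spin":0,"fingers":-1},
    {"dx":30,"dy":-229,"dz":-111,"spin":0,"fingers":-1},
    {"dx":30,"dy":-229,"dz":-111,"spin":0,"fingers":-1}
  ]
}}

```text
clock: 6.72
tool_pos: [0.5229, -0.3349, 0.0211]
ee_rot: [1.0, 0.0, 0.0, 0.0]
contact_force: [-1.5, 1.4, 2.2]
grip_width: 0.0178
finger_force: 39.6
```

Request:
{"name": "jog_arm", "arguments": {
  "increments": [
    {"dx":0,"dy":0,"dz":0,"spin":0,"fingers":0.1},
    {"dx":0,"dy":0,"dz":0,"spin":0,"fingers":0.1},
    {"dx":0,"dy":0,"dz":0,"spin":0,"fingers":0.1},
    {"dx":0,"dy":0,"dz":15,"spin":0,"fingers":0.1},
    {"dx":0,"dy":0,"dz":60,"spin":0,"fingers":0.1},
    {"dx":0,"dy":0,"dz":110,"spin":0,"fingers":0.3},
    {"dx":-1,"dy":55,"dz":110,"spin":0,"fingers":0.3},
    {"dx":-3,"dy":110,"dz":110,"spin":0,"fingers":0.3},
    {"dx":-5,"dy":165,"dz":110,"spin":0,"fingers":0.3},
    {"dx":-7,"dy":220,"dz":110,"spin":0,"fingers":0.3},
    {"dx":-9,"dy":275,"dz":110,"spin":0,"fingers":0.3},
    {"dx":-9,"dy":320,"dz":110,"spin":0,"fingers":0.3},
    {"dx":-9,"dy":330,"dz":90,"spin":0,"fingers":0.3},
    {"dx":-9,"dy":330,"dz":60,"spin":0,"fingers":0.3},
    {"dx":-9,"dy":330,"dz":60,"spin":0,"fingers":0.3}
  ]
}}

```text
clock: 8.6
tool_pos: [0.5113, -0.0051, 0.079]
ee_rot: [1.0, -0.0, -0.002, -0.0]
contact_force: [-0.8, 0.3, 0.0]
grip_width: 0.0553
finger_force: 0.0
```

```bash
python3 - <<'E'
from h import *
t=get_image("top");s=get_image("scene")
a=cv2.resize(t["color"][170:290,280:500,::-1],None,fx=3,fy=3)
b=cv2.resize(s["color"][170:300,290:480,::-1],(660,220*2//2))
cv2.imwrite("pics/chk1.png",np.vstack([a,b]))
E
```

```text
(no output)
```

View pics/chk1.png

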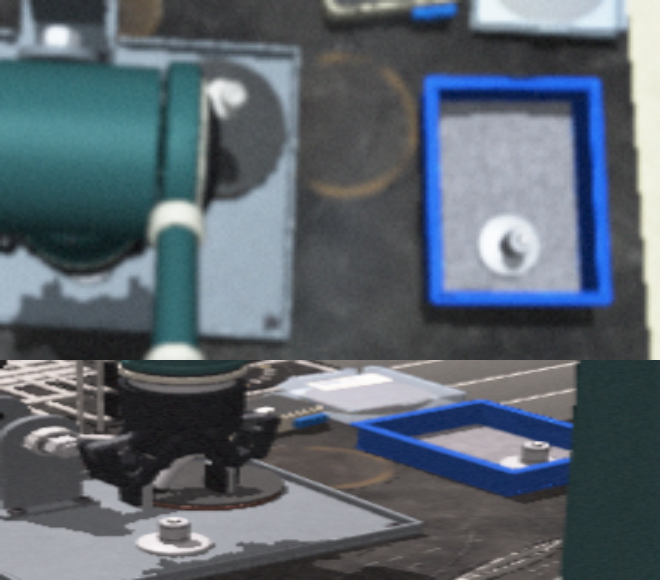

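The first puck stands upright in the tote (crop 510,243), and the gripper is above the second. I'll go down and grip it.

Request:
{"name": "jog_arm", "arguments": {
  "increments": [
    {"dx":0,"dy":0,"dz":-40,"spin":0,"fingers":0.3},
    {"dx":0,"dy":0,"dz":-57,"spin":0,"fingers":0.3},
    {"dx":0,"dy":0,"dz":-57,"spin":0,"fingers":0.3},
    {"dx":0,"dy":0,"dz":-57,"spin":0,"fingers":-1},
    {"dx":0,"dy":0,"dz":-57,"spin":0,"fingers":-1},
    {"dx":0,"dy":0,"dz":-57,"spin":0,"fingers":-1},
    {"dx":0,"dy":0,"dz":-57,"spin":0,"fingers":-1},
    {"dx":0,"dy":0,"dz":-57,"spin":0,"fingers":-1},
    {"dx":0,"dy":0,"dz":-40,"spin":0,"fingers":-1},
    {"dx":0,"dy":0,"dz":0,"spin":0,"fingers":-1},
    {"dx":0,"dy":0,"dz":50,"spin":0,"fingers":-1}
  ]
}}

```text
clock: 10.07
tool_pos: [0.5118, -0.0054, 0.1308]
ee_rot: [1.0, -0.0, -0.002, -0.0]
contact_force: [1.7, 0.4, -1.7]
grip_width: 0.0176
finger_force: 39.1
```

Request:
{"name": "jog_arm", "arguments": {
  "increments": [
    {"dx":0,"dy":-55,"dz":0,"spin":0,"fingers":-1},
    {"dx":0,"dy":-110,"dz":0,"spin":0,"fingers":-1},
    {"dx":0,"dy":-165,"dz":0,"spin":0,"fingers":-1},
    {"dx":0,"dy":-220,"dz":0,"spin":0,"fingers":-1},
    {"dx":20,"dy":-270,"dz":0,"spin":0,"fingers":-1},
    {"dx":55,"dy":-310,"dz":0,"spin":0,"fingers":-1},
    {"dx":84,"dy":-330,"dz":0,"spin":0,"fingers":-1},
    {"dx":84,"dy":-330,"dz":-10,"spin":0,"fingers":-1},
    {"dx":84,"dy":-330,"dz":-50,"spin":0,"fingers":-1},
    {"dx":84,"dy":-330,"dz":-90,"spin":0,"fingers":-1},
    {"dx":84,"dy":-330,"dz":-105,"spin":0,"fingers":-1},
    {"dx":84,"dy":-330,"dz":-110,"spin":0,"fingers":-1},
    {"dx":84,"dy":-330,"dz":-110,"spin":0,"fingers":-1}
  ]
}}

```text
clock: 11.7
tool_pos: [0.5974, -0.3352, 0.0216]
ee_rot: [1.0, -0.0, 0.0, 0.0]
contact_force: [0.2, -1.1, -0.5]
grip_width: 0.0177
finger_force: 39.4
```

Request:
{"name": "jog_arm", "arguments": {
  "increments": [
    {"dx":0,"dy":0,"dz":0,"spin":0,"fingers":0.1},
    {"dx":0,"dy":0,"dz":0,"spin":0,"fingers":0.1},
    {"dx":0,"dy":0,"dz":0,"spin":0,"fingers":0.1},
    {"dx":0,"dy":0,"dz":15,"spin":0,"fingers":0.1},
    {"dx":0,"dy":0,"dz":65,"spin":0,"fingers":0.1},
    {"dx":0,"dy":0,"dz":120,"spin":0,"fingers":0},
    {"dx":0,"dy":0,"dz":180,"spin":0,"fingers":-0.15},
    {"dx":0,"dy":30,"dz":230,"spin":0,"fingers":-0.15},
    {"dx":10,"dy":85,"dz":230,"spin":-1,"fingers":-0.15},
    {"dx":20,"dy":140,"dz":230,"spin":-2,"fingers":-0.15},
    {"dx":30,"dy":195,"dz":230,"spin":-3.3,"fingers":-0.15},
    {"dx":40,"dy":250,"dz":230,"spin":-3.3,"fingers":-0.15},
    {"dx":50,"dy":300,"dz":230,"spin":-3.3,"fingers":-0.15},
    {"dx":59,"dy":340,"dz":230,"spin":-3.3,"fingers":-0.15},
    {"dx":59,"dy":346.5,"dz":200,"spin":-3.3,"fingers":-0.15},
    {"dx":59,"dy":346.5,"dz":165,"spin":-3.3,"fingers":-0.15},
    {"dx":59,"dy":346.5,"dz":155,"spin":-3.3,"fingers":-0.15},
    {"dx":59,"dy":346.5,"dz":155,"spin":-3.3,"fingers":-0.15}
  ]
}}

```text
clock: 13.95
tool_pos: [0.6561, 0.0108, 0.1754]
ee_rot: [1.0, -0.029, -0.0, 0.0]
contact_force: [0.1, 0.5, -0.3]
grip_width: 0.0365
finger_force: 0.0
```

```bash
python3 - <<'E'
from h import *
t=get_image("top");s=get_image("scene")
a=cv2.resize(t["color"][170:280,420:510,::-1],None,fx=3.6,fy=3.6)
b=cv2.resize(s["color"][150:290,250:370,::-1],(339,396))
cv2.imwrite("pics/chk2.png",np.hstack([a,b]));o=get_obs();print(o["tool_pos"],R.from_quat(o["ee_rot"]).as_matrix()[:,1],o["contact_force"])
for p in([.6415,.012,.155],o["tool_pos"],[.6565,.011,.125]): print(proj(s,p))
E
```

```text
[0.65744925 0.01066614 0.17726363] [-5.86679514e-02 -9.98277547e-01 -1.07603411e-04] [-0.34255589  0.17275001  0.94237127]
[300.36617913 202.29948847]
[296.65383591 190.66538158]
[297.36517115 211.00900741]
```

View pics/chk2.png

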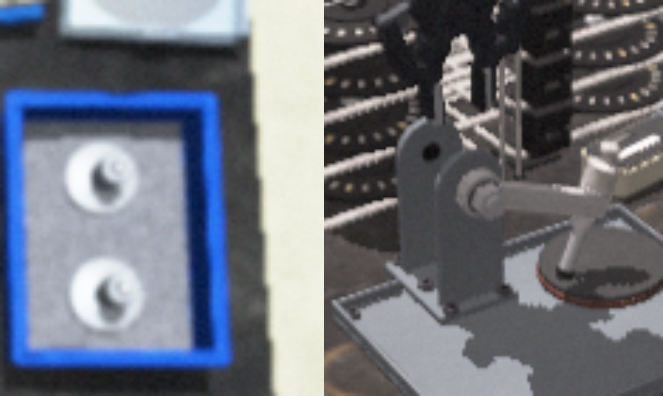

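Both pucks stand upright in the tote (crop 100,178 and 107,293), and the fingers hang over the gap between the cheeks. I'll go down round the head.

Request:
{"name": "jog_arm", "arguments": {
  "increments": [
    {"dx":0,"dy":0,"dz":-20,"spin":0,"fingers":-0.15},
    {"dx":0,"dy":0,"dz":-35,"spin":0,"fingers":-0.15},
    {"dx":0,"dy":0,"dz":-50,"spin":0,"fingers":-0.15},
    {"dx":0,"dy":0,"dz":-60,"spin":0,"fingers":-0.15},
    {"dx":0,"dy":0,"dz":-63,"spin":0,"fingers":-0.15},
    {"dx":0,"dy":0,"dz":-63,"spin":0,"fingers":-0.15},
    {"dx":0,"dy":0,"dz":-63,"spin":0,"fingers":-0.15}
  ]
}}

```text
clock: 14.92
tool_pos: [0.6569, 0.011, 0.113]
ee_rot: [1.0, -0.029, 0.001, 0.0]
contact_force: [-0.6, 0.4, -0.7]
grip_width: 0.0362
finger_force: 0.0
```

Request:
{"name": "jog_arm", "arguments": {
  "increments": [
    {"dx":0,"dy":-2,"dz":0,"spin":0,"fingers":-0.15},
    {"dx":0,"dy":-4,"dz":0,"spin":0,"fingers":-0.15},
    {"dx":0,"dy":-4,"dz":0,"spin":0,"fingers":-0.15}
  ]
}}

```text
clock: 15.3
tool_pos: [0.6568, 0.0088, 0.113]
ee_rot: [1.0, -0.029, 0.001, -0.002]
contact_force: [0.9, 6.1, 0.5]
grip_width: 0.0363
finger_force: 3.1
```

Request:
{"name": "jog_arm", "arguments": {
  "increments": [
    {"dx":0,"dy":6,"dz":0,"spin":0,"fingers":-0.15},
    {"dx":0,"dy":6,"dz":0,"spin":0,"fingers":-0.28},
    {"dx":0,"dy":6,"dz":0,"spin":0,"fingers":-0.28},
    {"dx":0,"dy":6,"dz":0,"spin":0,"fingers":-0.28}
  ],
  "force": 80
}}

```text
clock: 15.8
tool_pos: [0.6563, 0.0127, 0.1122]
ee_rot: [1.0, -0.029, -0.0, 0.0]
contact_force: [-0.8, 0.5, -0.1]
grip_width: 0.0307
finger_force: 0.0
```

Request:
{"name": "jog_arm", "arguments": {
  "increments": [
    {"dx":0,"dy":-2,"dz":0,"spin":0,"fingers":-0.28},
    {"dx":0,"dy":-5,"dz":0,"spin":0,"fingers":-0.28},
    {"dx":0,"dy":-5,"dz":0,"spin":0,"fingers":-0.28},
    {"dx":0,"dy":-5,"dz":0,"spin":0,"fingers":-0.28}
  ]
}}

```text
clock: 16.3
tool_pos: [0.6563, 0.0115, 0.1122]
ee_rot: [1.0, -0.029, -0.0, -0.003]
contact_force: [0.3, 10.2, -0.1]
grip_width: 0.0308
finger_force: 5.5
```

Request:
{"name": "jog_arm", "arguments": {
  "increments": [
    {"dx":0,"dy":-4,"dz":0,"spin":0,"fingers":-0.28},
    {"dx":0,"dy":-9,"dz":0,"spin":0,"fingers":-0.28},
    {"dx":0,"dy":-9,"dz":0,"spin":0,"fingers":-0.28},
    {"dx":0,"dy":-9,"dz":-2,"spin":0,"fingers":-0.28},
    {"dx":0,"dy":-9,"dz":-4,"spin":0,"fingers":-0.28},
    {"dx":0,"dy":-9,"dz":-6,"spin":0,"fingers":-0.28},
    {"dx":0,"dy":-9,"dz":-6,"spin":0,"fingers":-0.28}
  ]
}}

```text
clock: 17.18
tool_pos: [0.6562, 0.01, 0.1075]
ee_rot: [1.0, -0.03, -0.0, -0.008]
contact_force: [-0.8, 31.2, 6.0]
grip_width: 0.0309
finger_force: 15.8
```

```bash
cat > bar.py <<'E'
from h import *
s=get_image("scene");b=[d for d in outline_of(s,"press_bar")][:1]
if b: print("bar",b[0]["box"],round(b[0]["confidence"],2))
sx=np.array([np.cos(-.0574),np.sin(-.0574),0]);sy=np.array([-sx[1],sx[0],0]);o=np.array([.6415,.012,.125])
for a in(-.1,0,.1,.2,.3,.4):  # knob top, right end of bar
    f=lambda y,z:o-.022*sx+sy*(y*np.cos(a)-z*np.sin(a))+np.array([0,0,y*np.sin(a)+z*np.cos(a)])
    print(a,proj(s,f(-.122,.051)),proj(s,f(-.122,-.0)),end=" ")
q=get_obs();print(q["tool_pos"],q["contact_force"],q["finger_force"],q["grip_width"],q["clock"])
cv2.imwrite("pics/"+__import__("sys").argv[1],cv2.resize(s["color"][150:280,270:400,::-1],None,fx=4.5,fy=4.5))
E
python3 bar.py b1.png
```

```text
bar [295.6, 184.8, 353.5, 233.6] 0.59
-0.1 [348.92200917 180.04740769] [350.35113832 198.92365151] 0 [350.88188016 184.05303952] [350.46872801 203.4159505 ] 0.1 [352.37875675 188.34035199] [350.15707235 208.00887486] 0.2 [353.40703338 192.86501982] [349.42419371 212.66109452] 0.3 [353.96525431 197.5822475 ] [348.281082   217.33181295] 0.4 [354.05582989 202.44713993] [346.74148579 221.98095541] [0.65623891 0.00996948 0.10754839] [-2.42791301 31.45194962  6.27005165] 15.808608289808035 0.03051032947025107 17.275
```

View pics/b1.png

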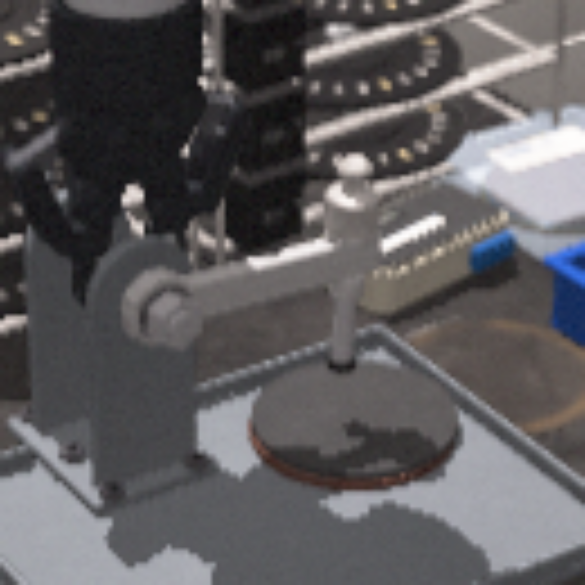

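The bar has risen to about level: the knob top is at pixel (348,185), against a predicted row of 184 for level. The left pad lies flush on its flat. I'll clamp now, then relieve the side push.

Request:
{"name": "jog_arm", "arguments": {
  "increments": [
    {"dx":0,"dy":0,"dz":0,"spin":0,"fingers":-0.35},
    {"dx":0,"dy":1,"dz":0,"spin":0,"fingers":-0.42},
    {"dx":0,"dy":2,"dz":0,"spin":0,"fingers":-1},
    {"dx":0,"dy":3,"dz":0,"spin":0,"fingers":-1},
    {"dx":0,"dy":3,"dz":0,"spin":0,"fingers":-1},
    {"dx":0,"dy":3,"dz":0,"spin":0,"fingers":-1}
  ],
  "force": 100
}}

```text
clock: 18.02
tool_pos: [0.6565, 0.0135, 0.1083]
ee_rot: [1.0, -0.03, 0.0, -0.009]
contact_force: [-3.5, 31.5, 8.1]
grip_width: 0.022
finger_force: 97.7
```

```bash
python3 bar.py b2.png
```

```text
bar [296.2, 182.2, 353.7, 235.2] 0.84
-0.1 [348.92200917 180.04740769] [350.35113832 198.92365151] 0 [350.88188016 184.05303952] [350.46872801 203.4159505 ] 0.1 [352.37875675 188.34035199] [350.15707235 208.00887486] 0.2 [353.40703338 192.86501982] [349.42419371 212.66109452] 0.3 [353.96525431 197.5822475 ] [348.281082   217.33181295] 0.4 [354.05582989 202.44713993] [346.74148579 221.98095541] [0.65644185 0.01351776 0.10821026] [-2.70553733 33.89486837  8.23556764] 97.69671147339977 0.021966580432228572 18.125
```

Request:
{"name": "jog_arm", "arguments": {
  "increments": [
    {"dx":0,"dy":4,"dz":0,"spin":0,"fingers":-1},
    {"dx":0,"dy":8,"dz":1,"spin":0,"fingers":-1},
    {"dx":0,"dy":11,"dz":2,"spin":0,"fingers":-1},
    {"dx":0,"dy":11,"dz":2,"spin":0,"fingers":-1},
    {"dx":0,"dy":11,"dz":2,"spin":0,"fingers":-1},
    {"dx":0,"dy":11,"dz":2,"spin":0,"fingers":-1}
  ],
  "force": 110
}}

```text
clock: 18.88
tool_pos: [0.6564, 0.0136, 0.1083]
ee_rot: [1.0, -0.03, -0.0, -0.001]
contact_force: [-0.7, 6.5, 0.2]
grip_width: 0.0214
finger_force: 108.3
```

```bash
python3 bar.py b3.png; python3 -c "
from h import *
q=get_obs();print(R.from_quat(q['ee_rot']).as_matrix()[:,2],q['ft_torque'])"
```

```text
bar [296.4, 185.7, 353.7, 231.9] 0.69
-0.1 [348.92200917 180.04740769] [350.35113832 198.92365151] 0 [350.88188016 184.05303952] [350.46872801 203.4159505 ] 0.1 [352.37875675 188.34035199] [350.15707235 208.00887486] 0.2 [353.40703338 192.86501982] [349.42419371 212.66109452] 0.3 [353.96525431 197.5822475 ] [348.281082   217.33181295] 0.4 [354.05582989 202.44713993] [346.74148579 221.98095541] [0.65638985 0.01360901 0.10830607] [-0.16859595  6.58500665  1.27388553] 108.30440636258572 0.021731217535115428 18.975
[-6.98243745e-05  1.87191453e-03 -9.99998246e-01] [1.07684421 0.02111496 0.05893421]
```

View pics/b3.png

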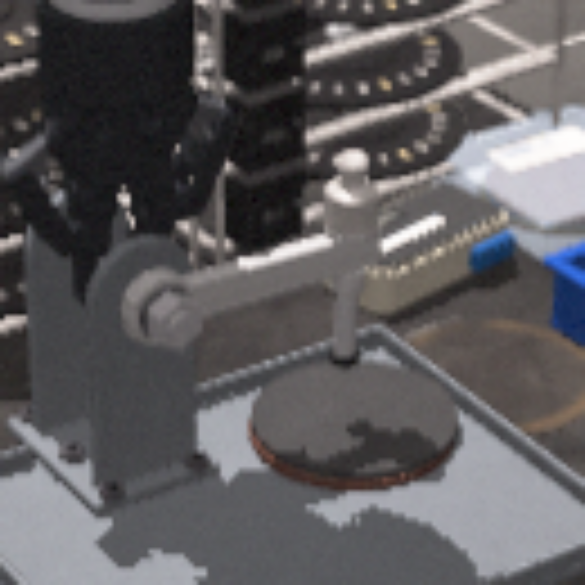

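The knob top is at about pixel (348,183.5), which matches level. The tool is vertical to 0.002 rad and clamps the flats at 108 N. I'm handing in.

```bash
python3 -c "
from rig import *
print(close_job())"
```

```text
the job is handed in; nothing more can be done
None
```

Both pucks stand upright in the blue tote, and the pressure arm is level as far as the camera shows, with the gripper still holding the bolt head's flats at about 108 N; the job is handed in, and no verdict came back.

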